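# Put the writing things and the bottles back in their organisers

## Task

Sort the four loose things at the two ends of the work board into the two grey organisers in the middle: lay the marker and the pen flat in the shallow pen tray, one along each of its two lanes, and stand the short brown bottle and the tall spray bottle upright in the deeper caddy, one in each of its two pockets. Either of a pair may take either place.

Things in the scene. Friction and masses are not known exactly. Their poses are not given: they have to be found in the camera images.
- marker: Thick capped pen, white-grey barrel with a dark end, 136 mm long, 14 mm wide, 16 mm high over its clip (barrel about 12 mm); loose, lies flat on the board, clip up. Origin: centre of its underside, at mid-length. y along its length, x across it, z up.
- pen: Slim pen, violet barrel, 138 mm long, 11 mm wide, 13 mm high over its clip (barrel about 9 mm); loose, lies flat on the board, clip up. Origin: centre of its underside, at mid-length. y along its length, x across it, z up.
- short_bottle: Short round brown bottle with a yellow screw cap, 84 mm high; body 37 mm in diameter up to about 50 mm, then the shoulder; cap 24 mm in diameter from 69 to 84 mm. Loose, stands on the board, about 85 g. Origin: centre of its underside, z up.
- spray_bottle: Small tall round white spray bottle with a label band and a spray head on top, 129 mm high; body 43 mm in diameter up to about 80 mm, shoulder to 97 mm, neck and head above about 24 mm wide. Loose, stands on the board, about 100 g. Origin: centre of its underside, z up.
- board: Fixed flat board of light wood on the table, 236 mm (x) by 1060 mm (y), 20 mm thick, never moves; the organisers and all loose things stand on it, so their undersides are at z = 0.020 in the world. Origin: centre of its underside.
- pen_tray: Shallow grey open tray, 174 mm (x) by 142 mm (y) outside, 14 mm high, walls and floor 4 mm thick, fixed on the board. A low rounded ridge, 4 mm wide and 6 mm high above the floor, along x at y = 0 makes two lanes, each 166 mm long and 65 mm wide, centre lines at y = +34.5 and -34.5 mm. Origin: centre of its underside; floor's upper face at z = 4 mm.
- bottle_caddy: Deeper grey open box, 82 mm (x) by 160 mm (y) outside, 22 mm high, walls and floor 4 mm thick, fixed on the board. A full-height wall at y = 0 makes two pockets, each 74 mm by 74 mm inside, with centres at y = +39 and -39 mm. Origin: centre of its underside; floor's upper face at z = 4 mm.

How it is judged:
By the outcome, as a careful person would: the job done as asked, in the order asked, and still so for the second after the job is handed in, with the robot touching nothing.
It also fails if it takes over 115 s, if anything falls off the work surface, if the arm or the gripper's body presses on something with over 40 N, if the wrist force passes 120 N, or if a joint passes its speed limit or range.

## Robot

A 6-joint arm with a two-finger parallel gripper is mounted at the origin on the work surface; the furniture and walls round the work are solid. World frame = base frame: x ahead of the robot, y to its left, z up, the work surface at z = 0. Lengths are in m, angles in degrees, forces in N, time in s.
With the tool pointing down it reaches from about 0.35 to 0.875 m from the base axis. Payload 4.2 kg.
Tool frame: the origin (TCP) lies midway between the tips of the shut fingers; the grasp point (between the pads) lies 19 mm behind it; y points along the fingers, x is the direction in which the jaws open and shut, and the axes are right-handed (so a half turn about y gives the same grasp; the last joint's range is limited). The gripper opens to 87 mm and grips with 3 to 60 N. Pads are 19 mm wide; open, the fingers measure 117 mm over their backs; the gripper's body (75 mm by 190 mm) begins 51 mm behind the grasp point.
Start: joints at [79.962, 22.042, 0.453, 0, -68.411, -14.817], TCP at [0.263, 0.567, 0.223] pointing down, gripper open.
Joint ranges: [-179.83, 179.83], [-69.29, 118.12], [-61.27, 80.66], [-181.25, 117.63], [-171.15, -9.14], [-177.46, 177.46]. Speed limits (degrees/s): [159.86, 159.86, 180, 180, 180, 180].

## Interface

Orientations are given as a 3x3 rotation matrix whose columns are the frame's x, y, z axes.
In Python, from station import * gives the robot as it stands.
- The arm moves only by the tool jog_arm, never from a script. Its argument "series" is a list of rows, each a list of 3 entries, a list of its own where there are three numbers: the shift along the tool's x, y, z in m, then the turn, a rotation vector about the tool's x, y, z in degrees, then the finger opening in m, from 0 to 0.087. A call has 1 to 10 rows; each row shifts and turns the commanded pose from where the row before left it, along the tool's axes as they then stand; what a row does not reach is not made up. A row lasts 1/8 s, in which the tool goes at most 62.5 mm and 10.7 degrees, less where a joint would pass 70% of its speed; a pose out of reach is approached as far as the arm can. A call is refused whole if a number of a shift passes 0.0625 or a number of a turn 10.7, either way. A call with a gripper value outside its range is refused whole. The fingers move at their own pace and stop on an object; the grip force is fixed at half the most. Time passes only in rows, so rows that do not move let the fingers close. It gives the time, the measured TCP pose, the force and the opening at its end, in the units of the state.
- sense(): the state, without advancing time (a new reading comes with each control period).
- capture(name): name is "side" or "top" or "wrist"; returns the picture (400x640x3 uint8, red, green, blue); there is no depth.
- camera_info(name): a dict with "fx", "fy", "cx", "cy" (pixels), "rvec" (rotation vector, rad) and "tvec" (3), from world to camera coordinates, as OpenCV has them. Camera axes: x right, y down, z forward; pixel columns grow to the right and rows downward; lengths in m; the calibration is good to about 2 mm. A picture is of the moment at which its call begins: read the wrist's pose just before it. camera_info takes no time and is no camera call; for the wrist camera it gives the pose at the moment of the call.
- finish_job(): hands the job in, once; it reports no verdict.
The state is a dict: "time_s": time; "joints": joint angles; "joint_velocities": joint speeds; "effort": joint torques, N m; "tcp_pos": TCP position; "ee_rot": TCP orientation; "wrist_force": force on the tool from outside, world axes, zero at the start; "moment": the same for the moment, N m; "gripper_width": opening from 0.0 (shut) to 1.0 (fully open).
Only numpy, scipy, OpenCV 4.12 (cv2) and the standard library are available. Lean on these libraries where they do the work, as an engineer would, in place of code of your own. Each camera call takes 0.05 s, during which the arm holds its last target. There are 200 camera calls.

## Working session

There is one attempt and no reset: what is moved stays moved. The work goes in short steps, Python scripts to look and compute and a tool call to move; the robot and the scene stay as the last step left them, time stands still between calls to the robot, and variables do not carry over. Pictures are saved under pics/ and viewed, about 12 in all and at most 16, crops included, and the job is handed in when it is done.

Besides the shell and the picture viewer there is one more tool, called after "Call:" as a command line: name --argument value ..., lists and objects as JSON in quotes. jog_arm: Moves the arm, as the interface text tells. Its arguments: {"type":"object","properties":{"series":{"type":"array","items":{"type":"array"}}},"required":["series"]}

```bash
mkdir -p pics; ls
python3 - <<'E'
from station import *
import cv2
s=sense();print(s)
for n in("top","side","wrist"):
    im=capture(n);cv2.imwrite(f"pics/{n}0.png",im[:,:,::-1]);print(n,camera_info(n))
E
```

```text
pics
{'time_s': 0.0, 'joints': array([ 7.99625212e+01,  2.20903083e+01,  3.79589019e-01, -3.11160399e-02,
       -6.84111274e+01, -1.48157844e+01]), 'joint_velocities': array([ 0.01323667,  0.06265779, -0.04614885,  0.05473457, -0.07183067,
        0.03618846]), 'effort': array([-7.12788096e-04, -3.90662920e+01,  1.87399095e+01,  4.21983406e+00,
        1.09519684e-02, -1.91953127e-04]), 'tcp_pos': array([0.26241075, 0.56657145, 0.22145757]), 'ee_rot': array([[-4.20476633e-01, -8.67895529e-04,  9.07302953e-01],
       [-9.07300737e-01, -2.00600990e-03, -4.20477525e-01],
       [ 2.18498927e-03, -9.99997611e-01,  5.60380370e-05]]), 'wrist_force': array([-0.74881983,  0.24073368,  0.6263091 ]), 'moment': array([ 0.03058945, -0.05498224,  0.0026865 ]), 'gripper_width': 1.000322852974321}
top {'fx': 429.07663092198857, 'fy': 429.07663092198857, 'cx': 319.2409487725854, 'cy': 203.5599487986755, 'rvec': array([ 2.15849752, -2.13927323,  0.11322614]), 'tvec': array([-1.45937607e-05,  4.24420428e-01,  1.26162447e+00])}
side {'fx': 417.28065831139213, 'fy': 417.28065831139213, 'cx': 327.64191077968354, 'cy': 200.65070467790258, 'rvec': array([ 2.29989691, -0.54423409,  0.24699364]), 'tvec': array([-0.40717685,  0.14458534,  1.05971046])}
wrist {'fx': 324.49601938297553, 'fy': 324.49601938297553, 'cx': 322.29259194560035, 'cy': 194.97989333026945, 'rvec': array([-1.59984533,  2.50857434,  0.34240643]), 'tvec': array([ 0.62366683, -0.03252786,  0.39028593])}
```

View pics/top0.png

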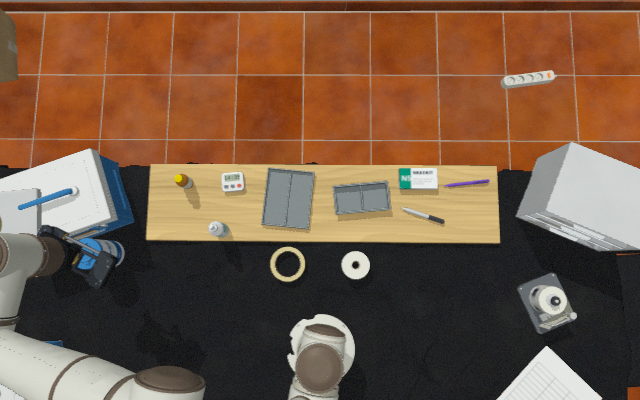

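View pics/side0.png

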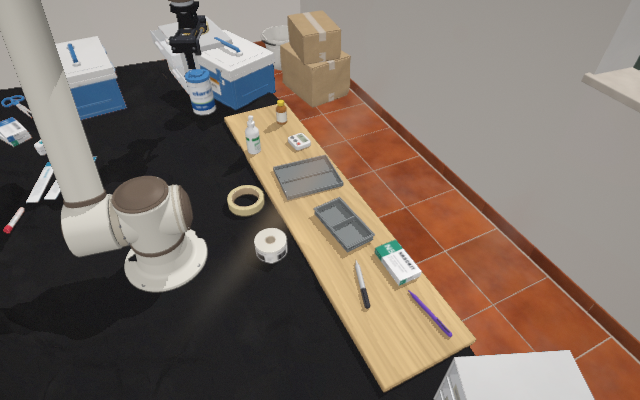

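View pics/wrist0.png

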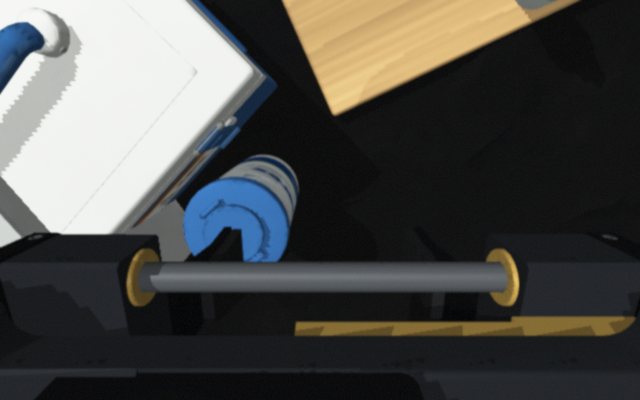

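```bash
cat > h.py <<'E'
import numpy as np, cv2
from station import *
def px2w(name,pts,z,info=None):
    c=info or camera_info(name);R=cv2.Rodrigues(np.array(c["rvec"]))[0];t=np.array(c["tvec"])
    K=np.array([[c["fx"],0,c["cx"]],[0,c["fy"],c["cy"]],[0,0,1]])
    o=-R.T@t;out=[]
    for p,zz in zip(pts,np.broadcast_to(z,len(pts))):
        d=R.T@np.linalg.inv(K)@np.array([p[0],p[1],1.]);out.append(o+d*(zz-o[2])/d[2])
    return np.array(out)
def w2px(name,P,info=None):
    c=info or camera_info(name)
    K=np.array([[c["fx"],0,c["cx"]],[0,c["fy"],c["cy"]],[0,0,1]])
    return cv2.projectPoints(np.array(P,float).reshape(-1,3),np.array(c["rvec"]),np.array(c["tvec"]),K,None)[0][:,0]
def crop(im,x0,y0,w,h,k,name):
    cv2.imwrite(name,cv2.resize(im[y0:y0+h,x0:x0+w],None,fx=k,fy=k,interpolation=cv2.INTER_CUBIC)[:,:,::-1])
E
python3 - <<'E'
from h import *
im=cv2.imread("pics/top0.png")[:,:,::-1]
a=[cv2.resize(im[155:245,x:x+180],None,fx=4.4,fy=3.3*4/3,interpolation=cv2.INTER_CUBIC)[:400] for x in(145,)]
im2=np.vstack([cv2.resize(im[160:245,x:x+w],(800,int(85*800/w)),interpolation=cv2.INTER_CUBIC)[:,:] for x,w in((322,180),)])
cv2.imwrite("pics/cr.png",im2[:,:,::-1])
im2=cv2.resize(im[160:245,145:325],(800,int(85*800/180)),interpolation=cv2.INTER_CUBIC)
cv2.imwrite("pics/cl.png",im2[:,:,::-1])
E
```

```text
(no output)
```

View pics/cr.png

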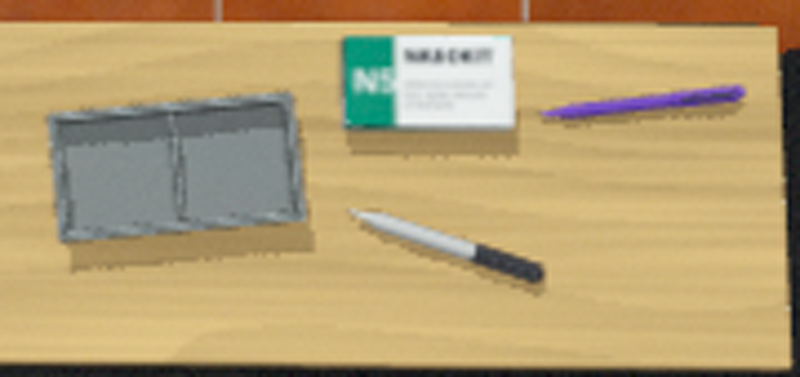

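View pics/cl.png

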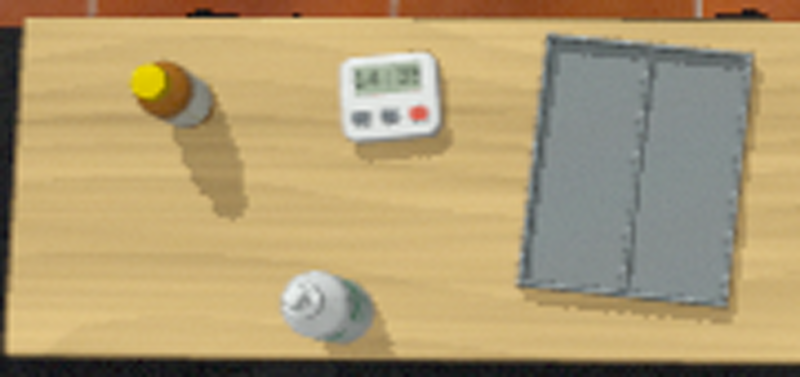

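```bash
cat > m.py <<'E'
from h import *
s=800/180
L=lambda p:[(145+a/s-.4,160+b/s-.4) for a,b in p]
Rr=lambda p:[(322+a/s-.4,160+b/s-.4) for a,b in p]
np.set_printoptions(precision=4,suppress=True)
c=px2w("top",Rr([(50,115),(292,94),(306,218),(62,241)]),.042);print("caddy",c.mean(0),c)
print([np.linalg.norm(c[i]-c[i-1]) for i in range(4)])
c=px2w("top",L([(546,36),(752,53),(728,306),(519,287)]),.034);print("tray",c.mean(0),c)
print([np.linalg.norm(c[i]-c[i-1]) for i in range(4)])
p=px2w("top",Rr([(541,114),(745,93)]),.025);print("pen",p,p.mean(0),np.linalg.norm(p[0]-p[1]))
p=px2w("top",Rr([(352,211),(541,272)]),.026);print("marker",p,p.mean(0),np.linalg.norm(p[0]-p[1]))
print("short",px2w("top",L([(149,81)]),.104),"spray",px2w("top",L([(300,299)]),.145))
E
python3 m.py
```

```text
caddy [ 0.4427 -0.1217  0.042 ] [[ 0.4771 -0.0365  0.042 ]
 [ 0.4924 -0.1984  0.042 ]
 [ 0.409  -0.2069  0.042 ]
 [ 0.3923 -0.045   0.042 ]]
[np.float64(0.08520017515460203), np.float64(0.16261112611497708), np.float64(0.08390907110881472), np.float64(0.1627265730384092)]
tray [0.4403 0.0981 0.034 ] [[0.5314 0.1612 0.034 ]
 [0.5206 0.021  0.034 ]
 [0.3489 0.035  0.034 ]
 [0.3603 0.1751 0.034 ]]
[np.float64(0.17161759350289293), np.float64(0.14065439882697534), np.float64(0.17225478874024064), np.float64(0.14052001809922382)]
pen [[ 0.4829 -0.3686  0.025 ]
 [ 0.4983 -0.5061  0.025 ]] [ 0.4906 -0.4373  0.025 ] 0.13837493809278345
marker [[ 0.4158 -0.2401  0.026 ]
 [ 0.3757 -0.3656  0.026 ]] [ 0.3957 -0.3028  0.026 ] 0.13166637900347639
short [[0.4857 0.4063 0.104 ]] spray [[0.3436 0.292  0.145 ]]
```

```bash
cat > plan.py <<'E'
from h import *
from scipy.spatial.transform import Rotation as Ro
def plan(legs,start=None):
    """legs: (pos, yaw of tool x in deg or None, rows, grip); prints rows, 10 a call"""
    s=sense();R=np.array(s["ee_rot"]);p=np.array(s["tcp_pos"])
    y0=np.degrees(np.arctan2(R[1,0],R[0,0]))
    print("t %.2f tcp"%s["time_s"],p.round(4),"yaw %.2f"%y0,"tilt",R[:,1].round(4),"F",np.array(s["wrist_force"]).round(1),"w %.4f"%(s["gripper_width"]*.087))
    rows=[];p0=p.copy()
    for pos,yaw,n,g in legs:
        pos=p0.copy() if pos is None else np.array(pos,float);yt=y0 if yaw is None else y0+(yaw-y0+180)%360-180
        for i in range(1,n+1):
            d=R.T@(p0+(pos-p0)*i/n-p);d=d.round(3)
            yc=np.degrees(np.arctan2(R[1,0],R[0,0]));a=(yc-(y0+(yt-y0)*i/n)+180)%360-180;a=round(a,1)
            rows.append("[[%g,%g,%g],[0,%g,0],%g]"%(*(d+0.),a,g))
            p=p+R@d;R=R@Ro.from_rotvec([0,a,0],degrees=True).as_matrix()
        p0,y0=pos,yt
    for k in range(0,len(rows),10):print("["+",".join(rows[k:k+10])+"]")
E
python3 -c "
from plan import *
plan([((.43,.15,.22),162.3,10,.05),((.396,-.303,.15),162.3,10,.05)])"
```

```text
t 0.15 tcp [0.2625 0.5667 0.2217] yaw -114.86 tilt [-6.0e-04 -1.6e-03 -1.0e+00] F [-0.   0.2 -0. ] w 0.0870
[[[0.031,0,0.033],[0,8.3,0],0.05],[[0.026,0,0.036],[0,8.3,0],0.05],[[0.02,0.001,0.041],[0,8.3,0],0.05],[[0.014,0,0.042],[0,8.2,0],0.05],[[0.008,0,0.044],[0,8.3,0],0.05],[[0.001,0,0.045],[0,8.3,0],0.05],[[-0.005,0.001,0.045],[0,8.3,0],0.05],[[-0.011,0,0.043],[0,8.3,0],0.05],[[-0.018,0,0.041],[0,8.3,0],0.05],[[-0.023,0,0.039],[0,8.2,0],0.05]]
[[[-0.011,0.007,0.044],[0,0,0],0.05],[[-0.01,0.007,0.044],[0,0,0],0.05],[[-0.011,0.007,0.044],[0,0,0],0.05],[[-0.01,0.008,0.044],[0,0,0],0.05],[[-0.011,0.007,0.045],[0,0,0],0.05],[[-0.01,0.007,0.044],[0,0,0],0.05],[[-0.011,0.007,0.044],[0,0,0],0.05],[[-0.01,0.007,0.044],[0,0,0],0.05],[[-0.011,0.007,0.044],[0,0,0],0.05],[[-0.01,0.007,0.045],[0,0,0],0.05]]
```

Call:
jog_arm --series '[[[0.031,0,0.033],[0,8.3,0],0.05],[[0.026,0,0.036],[0,8.3,0],0.05],[[0.02,0.001,0.041],[0,8.3,0],0.05],[[0.014,0,0.042],[0,8.2,0],0.05],[[0.008,0,0.044],[0,8.3,0],0.05],[[0.001,0,0.045],[0,8.3,0],0.05],[[-0.005,0.001,0.045],[0,8.3,0],0.05],[[-0.011,0,0.043],[0,8.3,0],0.05],[[-0.018,0,0.041],[0,8.3,0],0.05],[[-0.023,0,0.039],[0,8.2,0],0.05]]'

```text
time_s: 1.4
tcp_pos: [0.43, 0.1489, 0.2205]
ee_rot: [[-0.952, 0.0, -0.308], [0.308, 0.0, -0.952], [0.0, -1.0, -0.0]]
wrist_force: [1.4, 0.4, -0.5]
gripper_width: 0.574
```

Call:
jog_arm --series '[[[-0.011,0.007,0.044],[0,0,0],0.05],[[-0.01,0.007,0.044],[0,0,0],0.05],[[-0.011,0.007,0.044],[0,0,0],0.05],[[-0.01,0.008,0.044],[0,0,0],0.05],[[-0.011,0.007,0.045],[0,0,0],0.05],[[-0.01,0.007,0.044],[0,0,0],0.05],[[-0.011,0.007,0.044],[0,0,0],0.05],[[-0.01,0.007,0.044],[0,0,0],0.05],[[-0.011,0.007,0.044],[0,0,0],0.05],[[-0.01,0.007,0.045],[0,0,0],0.05]]'

```text
time_s: 2.65
tcp_pos: [0.3954, -0.3042, 0.1492]
ee_rot: [[-0.953, -0.0, -0.303], [0.303, 0.0, -0.953], [0.0, -1.0, -0.0]]
wrist_force: [0.8, 0.6, -0.4]
gripper_width: 0.573
```

```bash
python3 -c "
from plan import *
print(camera_info('wrist'));im=capture('wrist');cv2.imwrite('pics/w1.png',im[:,:,::-1])
plan([((.396,-.303,.06),162.3,4,.05)])"
```

```text
{'fx': 324.49601938297553, 'fy': 324.49601938297553, 'cx': 322.29259194560035, 'cy': 194.97989333026945, 'rvec': array([-0.47280722, -3.03351409, -0.41754587]), 'tvec': array([0.47022271, 0.15091699, 0.36548039])}
t 2.70 tcp [ 0.3949 -0.3077  0.1481] yaw 162.16 tilt [-1.7e-03 -7.0e-04 -1.0e+00] F [ 0.3 -3.9 -0.3] w 0.0499
[[[0,0.022,-0.001],[0,-0,0],0.05],[[0,0.022,-0.001],[0,-0.1,0],0.05],[[0,0.022,-0.002],[0,-0,0],0.05],[[0,0.022,-0.001],[0,-0,0],0.05]]
```

View pics/w1.png

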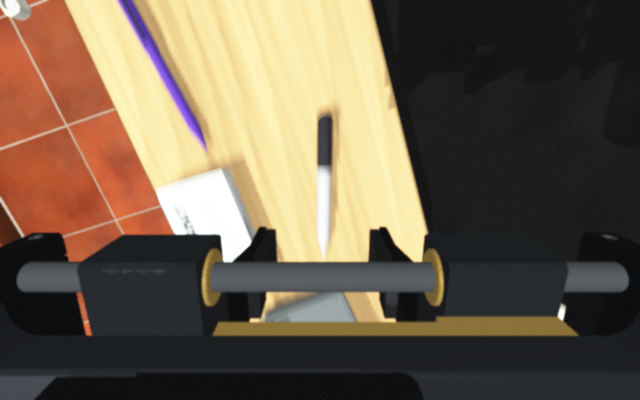

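```bash
python3 -c "
from plan import *
c={'fx': 324.49601938297553, 'fy': 324.49601938297553, 'cx': 322.29259194560035, 'cy': 194.97989333026945, 'rvec': np.array([-0.47280722, -3.03351409, -0.41754587]), 'tvec': np.array([0.47022271, 0.15091699, 0.36548039])}
p=px2w('wrist',[(325,113),(323,256)],.026,c);d=p[1]-p[0];print(p,p.mean(0),np.linalg.norm(d),np.degrees(np.arctan2(d[1],d[0])))
p=px2w('wrist',[(205,150)],.024,c);print(p)
"
```

```text
[[ 0.37362761 -0.36781976  0.026     ]
 [ 0.41593821 -0.24080677  0.026     ]] [ 0.39478291 -0.30431326  0.026     ] 0.13387489817961068 71.57604001846545
[[ 0.48457944 -0.36982925  0.024     ]]
```

```bash
python3 -c "
from plan import *
plan([((.395,-.303,.05),162,5,.05),((.395,-.303,.0265),162,3,.05),((.395,-.303,.0265),162,2,.05)])"
```

```text
t 2.70 tcp [ 0.3949 -0.3077  0.1481] yaw 162.16 tilt [-1.7e-03 -7.0e-04 -1.0e+00] F [ 0.3 -3.9 -0.3] w 0.0499
[[[0,0.02,-0.001],[0,0,0],0.05],[[0,0.019,-0.001],[0,0.1,0],0.05],[[0.001,0.02,-0.001],[0,-0,0],0.05],[[0,0.02,-0.001],[0,0,0],0.05],[[0,0.019,-0.001],[0,0.1,0],0.05],[[0,0.008,0],[0,-0,0],0.05],[[0,0.008,0],[0,-0,0],0.05],[[0,0.008,0],[0,-0,0],0.05],[[0,0,0],[0,-0,0],0.05],[[0,0,0],[0,-0,0],0.05]]
```

Call:
jog_arm --series '[[[0,0.02,0],[0,0,0],0.05],[[0,0.02,0],[0,0,0],0.05],[[0.001,0.02,0],[0,0,0],0.05],[[0,0.02,0],[0,0,0],0.05],[[0,0.018,0],[0,0,0],0.05],[[0,0.01,0],[0,0,0],0.05],[[0,0.008,0],[0,0,0],0.05],[[0,0.006,0],[0,0,0],0.05],[[0,0,0],[0,0,0],0.05],[[0,0,0],[0,0,0],0.05]]'

```text
time_s: 3.95
tcp_pos: [0.3951, -0.3025, 0.0279]
ee_rot: [[-0.953, 0.001, -0.303], [0.303, -0.0, -0.953], [-0.001, -1.0, 0.0]]
wrist_force: [0.1, 0.1, 0.2]
gripper_width: 0.576
```

Call:
jog_arm --series '[[[0,0,0],[0,0,0],0.03],[[0,0,0],[0,0,0],0.02],[[0,0,0],[0,0,0],0.0],[[0,0,0],[0,0,0],0.0],[[0,0,0],[0,0,0],0.0]]'

```text
time_s: 4.58
tcp_pos: [0.3947, -0.3024, 0.0276]
ee_rot: [[-0.953, -0.0, -0.303], [0.303, 0.0, -0.953], [0.0, -1.0, 0.0]]
wrist_force: [-1.2, 0.6, -0.2]
gripper_width: 0.132
```

```bash
python3 -c "
from plan import *
plan([((.40,-.25,.11),-130,9,0),((.443,.1325,.08),-94.6,11,0)])"
```

```text
t 4.58 tcp [ 0.3947 -0.3024  0.0276] yaw 162.34 tilt [-1.e-04  0.e+00 -1.e+00] F [-1.2  0.6 -0.2] w 0.0115
[[[0.001,-0.009,-0.006],[0,-7.5,0],0],[[0.001,-0.009,-0.006],[0,-7.5,0],0],[[-0.001,-0.009,-0.005],[0,-7.6,0],0],[[-0.001,-0.01,-0.006],[0,-7.5,0],0],[[-0.002,-0.009,-0.006],[0,-7.5,0],0],[[-0.002,-0.009,-0.005],[0,-7.5,0],0],[[-0.003,-0.009,-0.005],[0,-7.5,0],0],[[-0.004,-0.009,-0.004],[0,-7.5,0],0],[[-0.004,-0.009,-0.004],[0,-7.6,0],0],[[-0.03,0.002,-0.02],[0,-3.2,0],0]]
[[[-0.03,0.003,-0.017],[0,-3.2,0],0],[[-0.031,0.003,-0.016],[0,-3.2,0],0],[[-0.032,0.002,-0.014],[0,-3.2,0],0],[[-0.033,0.003,-0.013],[0,-3.2,0],0],[[-0.033,0.003,-0.01],[0,-3.3,0],0],[[-0.034,0.003,-0.009],[0,-3.2,0],0],[[-0.034,0.002,-0.007],[0,-3.2,0],0],[[-0.035,0.003,-0.004],[0,-3.2,0],0],[[-0.035,0.003,-0.003],[0,-3.2,0],0],[[-0.035,0.003,-0.001],[0,-3.3,0],0]]
```

Call:
jog_arm --series '[[[0,-0.02,0],[0,0,0],0],[[0.0,-0.025,0],[0,0,0],0],[[0,-0.025,0],[0,0,0],0],[[0,-0.02,0],[0,0,0],0],[[0,0,0],[0,0,0],0]]'

```text
time_s: 5.2
tcp_pos: [0.3958, -0.3028, 0.1189]
ee_rot: [[-0.953, 0.004, -0.303], [0.303, -0.001, -0.953], [-0.004, -1.0, 0.0]]
wrist_force: [0.5, 0.6, -0.7]
gripper_width: 0.135
```

```bash
python3 -c "
from plan import *
plan([((.443,.1325,.10),-94.6,17,0),((.443,.1325,.05),-94.6,3,0)])"
```

```text
t 5.20 tcp [ 0.3958 -0.3028  0.1189] yaw 162.36 tilt [ 0.0035 -0.0014 -1.    ] F [ 0.5  0.6 -0.7] w 0.0118
[[[0.005,0.001,-0.025],[0,-6.1,0],0],[[0.002,0.001,-0.026],[0,-6,0],0],[[0,0.001,-0.026],[0,-6.1,0],0],[[-0.003,0.001,-0.025],[0,-6,0],0],[[-0.005,0.001,-0.025],[0,-6.1,0],0],[[-0.009,0.002,-0.025],[0,-6.1,0],0],[[-0.011,0.001,-0.023],[0,-6,0],0],[[-0.013,0.001,-0.022],[0,-6.1,0],0],[[-0.015,0.001,-0.021],[0,-6.1,0],0],[[-0.018,0.001,-0.019],[0,-6,0],0]]
[[[-0.02,0.001,-0.016],[0,-6.1,0],0],[[-0.021,0.001,-0.015],[0,-6,0],0],[[-0.022,0.001,-0.013],[0,-6.1,0],0],[[-0.024,0.001,-0.009],[0,-6.1,0],0],[[-0.025,0.001,-0.008],[0,-6,0],0],[[-0.025,0.001,-0.005],[0,-6.1,0],0],[[-0.026,0.001,-0.002],[0,-6,0],0],[[0,0.017,0],[0,-0,0],0],[[0,0.017,0],[0,-0,0],0],[[0,0.016,0],[0,-0,0],0]]
```

Call:
jog_arm --series '[[[0.005,0.001,-0.025],[0,-6.1,0],0],[[0.002,0.001,-0.026],[0,-6,0],0],[[0,0.001,-0.026],[0,-6.1,0],0],[[-0.003,0.001,-0.025],[0,-6,0],0],[[-0.005,0.001,-0.025],[0,-6.1,0],0],[[-0.009,0.002,-0.025],[0,-6.1,0],0],[[-0.011,0.001,-0.023],[0,-6,0],0],[[-0.013,0.001,-0.022],[0,-6.1,0],0],[[-0.015,0.001,-0.021],[0,-6.1,0],0],[[-0.018,0.001,-0.019],[0,-6,0],0]]'

```text
time_s: 6.45
tcp_pos: [0.4214, -0.0453, 0.1054]
ee_rot: [[-0.73, -0.002, 0.684], [-0.684, -0.0, -0.73], [0.002, -1.0, -0.001]]
wrist_force: [0.1, -0.2, -0.3]
gripper_width: 0.136
```

Call:
jog_arm --series '[[[-0.02,0.001,-0.016],[0,-6.1,0],0],[[-0.021,0.001,-0.015],[0,-6,0],0],[[-0.022,0.001,-0.013],[0,-6.1,0],0],[[-0.024,0.001,-0.009],[0,-6.1,0],0],[[-0.025,0.001,-0.008],[0,-6,0],0],[[-0.025,0.001,-0.005],[0,-6.1,0],0],[[-0.026,0.001,-0.002],[0,-6,0],0],[[0,0.01,0],[0,0,0],0],[[0,0.01,0],[0,0,0],0],[[0,0,0],[0,0,0],0]]'

```text
time_s: 7.7
tcp_pos: [0.4404, 0.1318, 0.078]
ee_rot: [[-0.083, -0.003, 0.997], [-0.997, -0.002, -0.083], [0.002, -1.0, -0.003]]
wrist_force: [0.2, -0.5, 0.0]
gripper_width: 0.137
```

```bash
python3 -c "
from plan import *
print(camera_info('wrist'));im=capture('wrist');cv2.imwrite('pics/w2.png',im[:,:,::-1])
plan([((.443,.1325,.032),-94.6,5,0)])"
```

```text
{'fx': 324.49601938297553, 'fy': 324.49601938297553, 'cx': 322.29259194560035, 'cy': 194.97989333026945, 'rvec': array([-1.98868695,  2.16443424,  0.29727476]), 'tvec': array([0.16737251, 0.41812293, 0.36789352])}
t 7.75 tcp [0.441  0.1322 0.0787] yaw -94.73 tilt [-0.0018 -0.0014 -1.    ] F [ 0.5 -0.1 -0.2] w 0.0117
[[[0,0.009,0],[0,-0,0],0],[[0,0.01,0.001],[0,-0.1,0],0],[[0,0.009,0],[0,0,0],0],[[0,0.009,0.001],[0,-0,0],0],[[-0.001,0.01,0],[0,-0,0],0]]
```

View pics/w2.png

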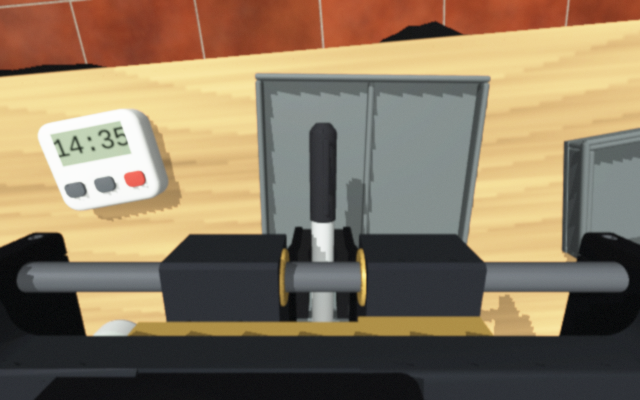

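```bash
python3 -c "
from plan import *
np.set_printoptions(precision=4,suppress=True)
a=px2w('wrist',[(256,75),(490,77),(371,82),(370,220)],[.034,.034,.030,.03]);print(a)
b=px2w('wrist',[(322,123),(322,220)],.084);print(b)
yaw=np.radians(-4.7);ex=np.array([np.cos(yaw),np.sin(yaw)]);ey=np.array([-ex[1],ex[0]])
print('corner-based centre',(a[:2,:2].mean(0)-.087*ex), np.degrees(np.arctan2(*(a[0,:2]-a[1,:2])[::-1])))
"
```

```text
[[0.535  0.1633 0.034 ]
 [0.5221 0.0232 0.034 ]
 [0.5254 0.094  0.03  ]
 [0.4354 0.0987 0.03  ]]
[[0.5064 0.1259 0.084 ]
 [0.4578 0.13   0.084 ]]
corner-based centre [0.4418 0.1003] 84.73262473985585
```

Call:
jog_arm --series '[[[-0.001,0.01,0.001],[0,0,0],0],[[0,0.01,0.001],[0,0,0],0],[[0,0.009,0.001],[0,0,0],0],[[0,0.008,0],[0,0,0],0],[[0,0.005,0],[0,0,0],0],[[0,0.003,0],[0,0,0],0],[[0,0,0],[0,0,0],0],[[0,0,0],[0,0,0],0]]'

```text
time_s: 8.75
tcp_pos: [0.4449, 0.1342, 0.0348]
ee_rot: [[-0.081, 0.0, 0.997], [-0.997, 0.0, -0.081], [-0.0, -1.0, 0.0]]
wrist_force: [-0.3, -0.2, -0.6]
gripper_width: 0.132
```

Lower 2.5 mm more, release narrowly, lift.

Call:
jog_arm --series '[[[0,0.001,0],[0,0,0],0],[[0,0.001,0],[0,0,0],0],[[0,0.001,0],[0,0,0],0],[[0,0,0],[0,0,0],0],[[0,0,0],[0,0,0],0.014],[[0,0,0],[0,0,0],0.018],[[0,0,0],[0,0,0],0.022],[[0,0,0],[0,0,0],0.024],[[0,0,0],[0,0,0],0.024]]'

```text
time_s: 9.88
tcp_pos: [0.4447, 0.1341, 0.0315]
ee_rot: [[-0.081, 0.0, 0.997], [-0.997, -0.0, -0.081], [0.0, -1.0, 0.0]]
wrist_force: [-0.2, 0.1, -1.1]
gripper_width: 0.275
```

Call:
jog_arm --series '[[[0,-0.01,0],[0,0,0],0.024],[[0,-0.01,0],[0,0,0],0.024],[[0,-0.02,0],[0,0,0],0.024],[[0,-0.03,0],[0,0,0],0.024],[[0,-0.03,0],[0,0,0],0.04]]'

```text
time_s: 10.5
tcp_pos: [0.4447, 0.134, 0.1333]
ee_rot: [[-0.081, 0.001, 0.997], [-0.997, 0.0, -0.081], [-0.001, -1.0, 0.001]]
wrist_force: [0.5, -0.3, 0.2]
gripper_width: 0.325
```

```bash
python3 -c "
from plan import *
plan([((.47,-.437,.14),-173.6,16,0.05),((.490,-.437,.10),-173.6,3,.05),((.490,-.437,.10),-173.6,1,.05)])"
```

```text
t 10.50 tcp [0.4447 0.134  0.1333] yaw -94.65 tilt [ 7.e-04  4.e-04 -1.e+00] F [ 0.5 -0.3  0.2] w 0.0282
[[[0.035,0,0.004],[0,4.9,0],0.05],[[0.035,-0.001,0.008],[0,5,0],0.05],[[0.034,0,0.011],[0,4.9,0],0.05],[[0.034,-0.001,0.013],[0,4.9,0],0.05],[[0.032,0,0.016],[0,5,0],0.05],[[0.03,-0.001,0.019],[0,4.9,0],0.05],[[0.028,0,0.021],[0,4.9,0],0.05],[[0.027,0,0.024],[0,5,0],0.05],[[0.025,-0.001,0.026],[0,4.9,0],0.05],[[0.022,0,0.028],[0,4.9,0],0.05]]
[[[0.02,-0.001,0.03],[0,5,0],0.05],[[0.017,0,0.031],[0,4.9,0],0.05],[[0.014,-0.001,0.033],[0,4.9,0],0.05],[[0.011,0,0.034],[0,5,0],0.05],[[0.009,-0.001,0.034],[0,4.9,0],0.05],[[0.005,0,0.036],[0,5,0],0.05],[[-0.006,0.013,0],[0,-0,0],0.05],[[-0.007,0.014,0.001],[0,-0,0],0.05],[[-0.007,0.013,0.001],[0,-0,0],0.05],[[0,0,0],[0,-0,0],0.05]]
```

Call:
jog_arm --series '[[[0.035,0,0.004],[0,4.9,0],0.05],[[0.035,-0.001,0.008],[0,5,0],0.05],[[0.034,0,0.011],[0,4.9,0],0.05],[[0.034,-0.001,0.013],[0,4.9,0],0.05],[[0.032,0,0.016],[0,5,0],0.05],[[0.03,-0.001,0.019],[0,4.9,0],0.05],[[0.028,0,0.021],[0,4.9,0],0.05],[[0.027,0,0.024],[0,5,0],0.05],[[0.025,-0.001,0.026],[0,4.9,0],0.05],[[0.022,0,0.028],[0,4.9,0],0.05]]'

```text
time_s: 11.75
tcp_pos: [0.4604, -0.2242, 0.1366]
ee_rot: [[-0.81, 0.001, 0.586], [-0.586, -0.0, -0.81], [-0.001, -1.0, 0.001]]
wrist_force: [0.7, 0.6, 0.4]
gripper_width: 0.575
```

Call:
jog_arm --series '[[[0.02,-0.001,0.03],[0,5,0],0.05],[[0.017,0,0.031],[0,4.9,0],0.05],[[0.014,-0.001,0.033],[0,4.9,0],0.05],[[0.011,0,0.034],[0,5,0],0.05],[[0.009,-0.001,0.034],[0,4.9,0],0.05],[[0.005,0,0.036],[0,5,0],0.05],[[-0.006,0.013,0],[0,0,0],0.05],[[-0.007,0.014,0.001],[0,0,0],0.05],[[-0.007,0.013,0.001],[0,0,0],0.05],[[0,0,0],[0,0,0],0.05]]'

```text
time_s: 13.0
tcp_pos: [0.4904, -0.4356, 0.0968]
ee_rot: [[-0.994, -0.003, 0.112], [-0.112, 0.002, -0.994], [0.003, -1.0, -0.002]]
wrist_force: [-0.7, 0.5, 0.6]
gripper_width: 0.575
```

```bash
python3 -c "
from plan import *
im=capture('wrist');cv2.imwrite('pics/w3.png',im[:,:,::-1])
im=capture('top');crop(im,150,140,250,110,3,'pics/t3.png')
plan([((.490,-.437,.025),-173.6,5,.05)])"
```

```text
t 13.10 tcp [ 0.4907 -0.4365  0.0985] yaw -173.58 tilt [-4.e-04 -0.e+00 -1.e+00] F [ 0.  -0.   0.1] w 0.0501
[[[0,0.015,0],[0,0,0],0.05],[[0,0.014,0],[0,0,0],0.05],[[0,0.015,0],[0,0,0],0.05],[[0.001,0.015,0],[0,0,0],0.05],[[0,0.015,0],[0,0,0],0.05]]
```

View pics/w3.png

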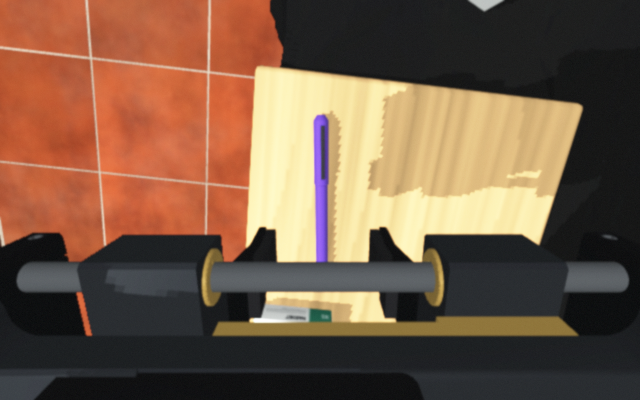

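View pics/t3.png

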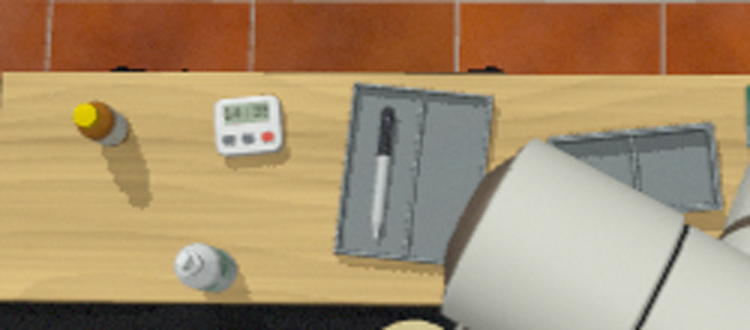

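Call:
jog_arm --series '[[[0,0.015,0],[0,0,0],0.05],[[0,0.015,0],[0,0,0],0.05],[[0,0.015,0],[0,0,0],0.05],[[0,0.012,0],[0,0,0],0.05],[[0,0.009,0],[0,0,0],0.05],[[0,0.006,0],[0,0,0],0.05],[[0,0.001,0],[0,0,0],0.05],[[0,0,0],[0,0,0],0.05],[[0,0,0],[0,0,0],0.05]]'

```text
time_s: 14.22
tcp_pos: [0.4907, -0.4372, 0.0261]
ee_rot: [[-0.994, 0.001, 0.111], [-0.111, -0.001, -0.994], [-0.001, -1.0, 0.001]]
wrist_force: [-0.4, 0.8, 0.6]
gripper_width: 0.574
```

Call:
jog_arm --series '[[[0,0.001,0],[0,0,0],0.04],[[0,0.001,0],[0,0,0],0.03],[[0,0,0],[0,0,0],0.02],[[0,0,0],[0,0,0],0.0],[[0,0,0],[0,0,0],0.0],[[0,0,0],[0,0,0],0.0]]'

```text
time_s: 14.98
tcp_pos: [0.4904, -0.437, 0.0236]
ee_rot: [[-0.994, 0.0, 0.111], [-0.111, -0.0, -0.994], [-0.0, -1.0, 0.0]]
wrist_force: [0.5, -0.4, 0.9]
gripper_width: 0.101
```

Call:
jog_arm --series '[[[0,-0.015,0],[0,0,0],0],[[0.0,-0.025,0],[0,0,0],0],[[0,-0.025,0],[0,0,0],0],[[0,-0.025,0],[0,0,0],0],[[0,0,0],[0,0,0],0]]'

```text
time_s: 15.6
tcp_pos: [0.492, -0.438, 0.1172]
ee_rot: [[-0.994, 0.006, 0.111], [-0.111, -0.004, -0.994], [-0.005, -1.0, 0.004]]
wrist_force: [-0.5, -1.0, -1.1]
gripper_width: 0.103
```

```bash
python3 -c "
from plan import *
plan([((.4385,.065,.10),-95,16,0),((.4385,.065,.075),-95,2,0),((.4385,.065,.075),-95,2,0)])"
```

```text
t 15.60 tcp [ 0.492  -0.438   0.1172] yaw -173.63 tilt [ 0.0057 -0.0037 -1.    ] F [-0.5 -1.  -1.1] w 0.0089
[[[0,0.001,-0.032],[0,-4.9,0],0],[[-0.003,0.001,-0.031],[0,-4.9,0],0],[[-0.006,0.001,-0.031],[0,-4.9,0],0],[[-0.008,0.001,-0.031],[0,-5,0],0],[[-0.011,0.001,-0.03],[0,-4.9,0],0],[[-0.013,0.001,-0.028],[0,-4.9,0],0],[[-0.016,0.001,-0.028],[0,-4.9,0],0],[[-0.018,0.001,-0.026],[0,-4.9,0],0],[[-0.02,0,-0.024],[0,-4.9,0],0],[[-0.022,0.001,-0.023],[0,-4.9,0],0]]
[[[-0.024,0.001,-0.02],[0,-5,0],0],[[-0.026,0.001,-0.019],[0,-4.9,0],0],[[-0.027,0.001,-0.016],[0,-4.9,0],0],[[-0.028,0.001,-0.014],[0,-4.9,0],0],[[-0.03,0.001,-0.011],[0,-4.9,0],0],[[-0.03,0.001,-0.009],[0,-4.9,0],0],[[0,0.013,0],[0,-0,0],0],[[0,0.012,0],[0,-0,0],0],[[0,0,0],[0,-0,0],0],[[0,0,0],[0,-0,0],0]]
```

Call:
jog_arm --series '[[[0,0.001,-0.032],[0,-4.9,0],0],[[-0.003,0.001,-0.031],[0,-4.9,0],0],[[-0.006,0.001,-0.031],[0,-4.9,0],0],[[-0.008,0.001,-0.031],[0,-5,0],0],[[-0.011,0.001,-0.03],[0,-4.9,0],0],[[-0.013,0.001,-0.028],[0,-4.9,0],0],[[-0.016,0.001,-0.028],[0,-4.9,0],0],[[-0.018,0.001,-0.026],[0,-4.9,0],0],[[-0.02,0,-0.024],[0,-4.9,0],0],[[-0.022,0.001,-0.023],[0,-4.9,0],0]]'

```text
time_s: 16.85
tcp_pos: [0.4564, -0.1213, 0.1042]
ee_rot: [[-0.565, -0.001, 0.825], [-0.825, 0.0, -0.565], [0.0, -1.0, -0.001]]
wrist_force: [-0.4, 0.8, 0.2]
gripper_width: 0.098
```

Call:
jog_arm --series '[[[-0.024,0.001,-0.02],[0,-5,0],0],[[-0.026,0.001,-0.019],[0,-4.9,0],0],[[-0.027,0.001,-0.016],[0,-4.9,0],0],[[-0.028,0.001,-0.014],[0,-4.9,0],0],[[-0.03,0.001,-0.011],[0,-4.9,0],0],[[-0.03,0.001,-0.009],[0,-4.9,0],0],[[0,0.013,0],[0,0,0],0],[[0,0.012,0],[0,0,0],0],[[0,0,0],[0,0,0],0],[[0,0,0],[0,0,0],0]]'

```text
time_s: 18.1
tcp_pos: [0.4369, 0.0654, 0.0734]
ee_rot: [[-0.089, -0.0, 0.996], [-0.996, -0.0, -0.089], [0.0, -1.0, -0.0]]
wrist_force: [-0.3, 0.0, 0.8]
gripper_width: 0.1
```

```bash
python3 -c "
from plan import *
im=capture('wrist');cv2.imwrite('pics/w4.png',im[:,:,::-1])
plan([((.4395,.065,.03),-95,5,0)])"
```

```text
t 18.15 tcp [0.4371 0.0656 0.0736] yaw -95.12 tilt [ 2.e-04 -0.e+00 -1.e+00] F [ 0.4 -0.  -0.2] w 0.0089
[[[0,0.009,0],[0,-0,0],0],[[0,0.008,0.001],[0,-0,0],0],[[0,0.009,0],[0,-0.1,0],0],[[0,0.009,0.001],[0,0,0],0],[[0,0.009,0],[0,-0,0],0]]
```

View pics/w4.png

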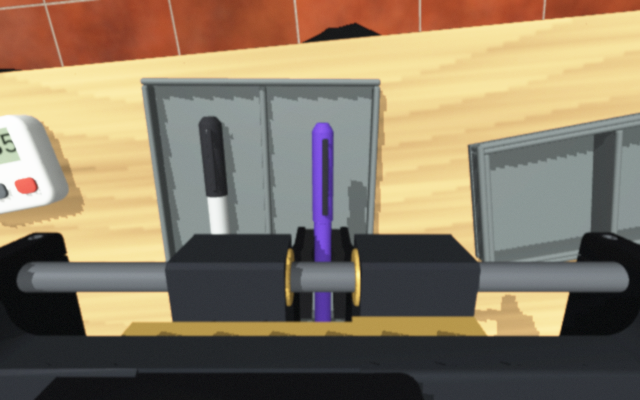

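Call:
jog_arm --series '[[[0,0.01,0.001],[0,0,0],0],[[0,0.01,0.001],[0,0,0],0],[[0,0.009,0],[0,0,0],0],[[0,0.008,0],[0,0,0],0],[[0,0.005,0],[0,0,0],0],[[0,0.002,0],[0,0,0],0],[[0,0,0],[0,0,0],0],[[0,0,0],[0,0,0],0]]'

```text
time_s: 19.15
tcp_pos: [0.439, 0.066, 0.0298]
ee_rot: [[-0.088, 0.001, 0.996], [-0.996, 0.0, -0.088], [-0.0, -1.0, 0.001]]
wrist_force: [-0.3, 0.4, 0.1]
gripper_width: 0.099
```

Call:
jog_arm --series '[[[0,0.001,0],[0,0,0],0],[[0,0.001,0],[0,0,0],0],[[0,0,0],[0,0,0],0],[[0,0,0],[0,0,0],0.011],[[0,0,0],[0,0,0],0.015],[[0,0,0],[0,0,0],0.019],[[0,0,0],[0,0,0],0.022],[[0,0,0],[0,0,0],0.022]]'

```text
time_s: 20.15
tcp_pos: [0.4388, 0.0659, 0.0276]
ee_rot: [[-0.088, -0.0, 0.996], [-0.996, -0.0, -0.088], [0.0, -1.0, -0.0]]
wrist_force: [0.0, 0.4, -0.1]
gripper_width: 0.248
```

Call:
jog_arm --series '[[[0,-0.01,0],[0,0,0],0.022],[[0,-0.01,0],[0,0,0],0.022],[[0,-0.03,0],[0,0,0],0.022],[[0,-0.04,0],[0,0,0],0.03],[[0,-0.04,0],[0,0,0],0.06],[[0,-0.04,0],[0,0,0],0.087]]'

```text
time_s: 20.9
tcp_pos: [0.4386, 0.0657, 0.1999]
ee_rot: [[-0.088, 0.001, 0.996], [-0.996, 0.001, -0.088], [-0.001, -1.0, 0.001]]
wrist_force: [0.2, -0.3, -1.4]
gripper_width: 0.49
```

```bash
python3 -c "
from plan import *
plan([((.486,.33,.22),-160,9,.087),((.484,.402,.19),-174.4,4,.087),((.484,.402,.19),-174.4,2,.087)])"
```

```text
t 20.90 tcp [0.4386 0.0657 0.1999] yaw -95.05 tilt [ 1.3e-03  8.0e-04 -1.0e+00] F [ 0.2 -0.3 -1.4] w 0.0426
[[[-0.03,-0.002,0.003],[0,7.2,0],0.087],[[-0.029,-0.002,-0.001],[0,7.2,0],0.087],[[-0.03,-0.003,-0.005],[0,7.2,0],0.087],[[-0.028,-0.002,-0.009],[0,7.3,0],0.087],[[-0.028,-0.002,-0.012],[0,7.2,0],0.087],[[-0.025,-0.002,-0.015],[0,7.2,0],0.087],[[-0.024,-0.002,-0.019],[0,7.2,0],0.087],[[-0.021,-0.003,-0.021],[0,7.2,0],0.087],[[-0.018,-0.002,-0.024],[0,7.2,0],0.087],[[-0.006,0.008,-0.017],[0,3.6,0],0.087]]
[[[-0.004,0.007,-0.017],[0,3.6,0],0.087],[[-0.004,0.008,-0.018],[0,3.6,0],0.087],[[-0.002,0.007,-0.017],[0,3.6,0],0.087],[[0,0,-0.001],[0,0,0],0.087],[[0,0,0],[0,0,0],0.087]]
```

Call:
jog_arm --series '[[[-0.03,-0.002,0.003],[0,7.2,0],0.087],[[-0.029,-0.002,-0.001],[0,7.2,0],0.087],[[-0.03,-0.003,-0.005],[0,7.2,0],0.087],[[-0.028,-0.002,-0.009],[0,7.3,0],0.087],[[-0.028,-0.002,-0.012],[0,7.2,0],0.087],[[-0.025,-0.002,-0.015],[0,7.2,0],0.087],[[-0.024,-0.002,-0.019],[0,7.2,0],0.087],[[-0.021,-0.003,-0.021],[0,7.2,0],0.087],[[-0.018,-0.002,-0.024],[0,7.2,0],0.087],[[-0.006,0.008,-0.017],[0,3.6,0],0.087]]'

```text
time_s: 22.15
tcp_pos: [0.4863, 0.3502, 0.211]
ee_rot: [[-0.96, 0.002, 0.281], [-0.281, 0.002, -0.96], [-0.002, -1.0, -0.001]]
wrist_force: [-0.5, 0.6, -0.9]
gripper_width: 0.999
```

Call:
jog_arm --series '[[[-0.004,0.007,-0.02],[0,3.6,0],0.087],[[-0.004,0.008,-0.02],[0,3.6,0],0.087],[[-0.002,0.007,-0.018],[0,3.6,0],0.087],[[0,0,-0.001],[0,0,0],0.087],[[0,0,0],[0,0,0],0.087]]'

```text
time_s: 22.78
tcp_pos: [0.4824, 0.408, 0.1883]
ee_rot: [[-0.995, 0.0, 0.099], [-0.099, 0.0, -0.995], [-0.0, -1.0, -0.0]]
wrist_force: [0.0, -0.4, -0.2]
gripper_width: 0.998
```

```bash
python3 -c "
from plan import *
im=capture('wrist');cv2.imwrite('pics/w5.png',im[:,:,::-1])
print(w2px('wrist',[(.4857,.4063,.104),(.3436,.292,.149),(.3436,.292,.1)]))
plan([((.486,.4063,.047),-174.4,8,.087),((.486,.4063,.047),-174.4,2,.087)])"
```

```text
[[319.22596944 199.64142292]
 [583.07697147  55.48479116]
 [530.59946019  65.25106435]]
t 22.82 tcp [0.4826 0.4079 0.1884] yaw -174.34 tilt [ 5.e-04  5.e-04 -1.e+00] F [-1.2 -0.4 -0.8] w 0.0868
[[[0,0.018,0],[0,0,0],0.087],[[-0.001,0.017,0],[0,0,0],0.087],[[0,0.018,0.001],[0,0,0],0.087],[[-0.001,0.018,0],[0,0,0],0.087],[[0,0.017,0],[0,0,0],0.087],[[0,0.018,0],[0,0,0],0.087],[[-0.001,0.018,0.001],[0,0.1,0],0.087],[[0,0.017,0],[0,-0,0],0.087],[[0,0,0],[0,-0,0],0.087],[[0,0,0],[0,-0,0],0.087]]
```

View pics/w5.png

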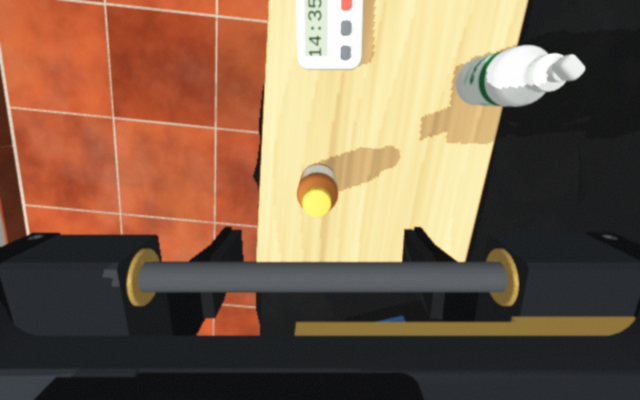

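Call:
jog_arm --series '[[[-0.001,0.018,0],[0,0,0],0.087],[[-0.001,0.018,0.001],[0,0,0],0.087],[[-0.001,0.018,0.001],[0,0,0],0.087],[[0,0.018,0],[0,0,0],0.087],[[0,0.018,0],[0,0,0],0.087],[[0,0.018,0],[0,0,0],0.087],[[0,0.018,0],[0,0,0],0.087],[[0,0.015,0],[0,0,0],0.087],[[0,0,0],[0,0,0],0.087],[[0,0,0],[0,0,0],0.087]]'

```text
time_s: 24.08
tcp_pos: [0.486, 0.4071, 0.047]
ee_rot: [[-0.995, 0.001, 0.099], [-0.099, 0.001, -0.995], [-0.001, -1.0, -0.001]]
wrist_force: [-0.3, 0.3, 1.0]
gripper_width: 1.0
```

Call:
jog_arm --series '[[[0,0,0],[0,0,0],0.06],[[0,0,0],[0,0,0],0.05],[[0,0,0],[0,0,0],0.04],[[0,0,0],[0,0,0],0.03],[[0,0,0],[0,0,0],0.02],[[0,0,0],[0,0,0],0.0],[[0,0,0],[0,0,0],0.0]]'

```text
time_s: 24.95
tcp_pos: [0.4858, 0.4068, 0.0466]
ee_rot: [[-0.995, 0.0, 0.098], [-0.098, 0.0, -0.995], [-0.0, -1.0, -0.0]]
wrist_force: [-0.1, -0.0, 0.2]
gripper_width: 0.413
```

Call:
jog_arm --series '[[[0,-0.01,0],[0,0,0],0],[[0.0,-0.02,0],[0,0,0],0],[[0,-0.025,0],[0,0,0],0],[[0,-0.025,0],[0,0,0],0],[[0,-0.015,0],[0,0,0],0],[[0,0,0],[0,0,0],0]]'

```text
time_s: 25.7
tcp_pos: [0.486, 0.4072, 0.1429]
ee_rot: [[-0.995, 0.002, 0.098], [-0.098, 0.002, -0.995], [-0.002, -1.0, -0.002]]
wrist_force: [-0.2, -0.5, -0.9]
gripper_width: 0.418
```

```bash
python3 -c "
from plan import *
plan([((.4465,-.1605,.14),-174.4,18,0),((.4465,-.1605,.14),-174.4,2,0)])"
```

```text
t 25.70 tcp [0.486  0.4072 0.1429] yaw -174.36 tilt [ 0.0015  0.0022 -1.    ] F [-0.2 -0.5 -0.9] w 0.0364
[[[0.005,0,0.031],[0,0,0],0],[[0.006,0,0.031],[0,0,0],0],[[0.005,0,0.032],[0,0,0],0],[[0.005,0,0.031],[0,0,0],0],[[0.005,0,0.031],[0,0,0],0],[[0.006,0.001,0.031],[0,0,0],0],[[0.005,0,0.031],[0,0,0],0],[[0.005,0,0.031],[0,0,0],0],[[0.006,0,0.032],[0,0,0],0],[[0.005,0,0.031],[0,0,0],0]]
[[[0.005,0,0.031],[0,0,0],0],[[0.005,0,0.031],[0,0,0],0],[[0.006,0,0.031],[0,0,0],0],[[0.005,0,0.031],[0,0,0],0],[[0.005,0,0.032],[0,0,0],0],[[0.006,0,0.031],[0,0,0],0],[[0.005,0.001,0.031],[0,0,0],0],[[0.005,0,0.031],[0,0,0],0],[[0,0,0],[0,0,0],0],[[0,0,0],[0,0,0],0]]
```

Call:
jog_arm --series '[[[0.005,0,0.031],[0,0,0],0],[[0.006,0,0.031],[0,0,0],0],[[0.005,0,0.032],[0,0,0],0],[[0.005,0,0.031],[0,0,0],0],[[0.005,0,0.031],[0,0,0],0],[[0.006,0.001,0.031],[0,0,0],0],[[0.005,0,0.031],[0,0,0],0],[[0.005,0,0.031],[0,0,0],0],[[0.006,0,0.032],[0,0,0],0],[[0.005,0,0.031],[0,0,0],0]]'

```text
time_s: 26.95
tcp_pos: [0.4625, 0.0896, 0.1395]
ee_rot: [[-0.995, -0.002, 0.098], [-0.098, -0.001, -0.995], [0.002, -1.0, 0.001]]
wrist_force: [-0.3, -0.4, -0.3]
gripper_width: 0.41
```

Call:
jog_arm --series '[[[0.005,0,0.031],[0,0,0],0],[[0.005,0,0.031],[0,0,0],0],[[0.006,0,0.031],[0,0,0],0],[[0.005,0,0.031],[0,0,0],0],[[0.005,0,0.032],[0,0,0],0],[[0.006,0,0.031],[0,0,0],0],[[0.005,0.001,0.031],[0,0,0],0],[[0.005,0,0.031],[0,0,0],0],[[0,0,0],[0,0,0],0],[[0,0,0],[0,0,0],0]]'

```text
time_s: 28.2
tcp_pos: [0.4457, -0.1606, 0.1388]
ee_rot: [[-0.995, -0.002, 0.098], [-0.098, 0.0, -0.995], [0.002, -1.0, -0.0]]
wrist_force: [0.3, 0.6, -0.8]
gripper_width: 0.417
```

```bash
python3 -c "
from plan import *
im=capture('wrist');cv2.imwrite('pics/w6.png',im[:,:,::-1])
ex=np.array([.9952,.0976,0]);ey=np.array([-.0976,.9952,0]);c=np.array([.4427,-.1217,.042])
print(w2px('wrist',[c+a*.041*ex+b*.08*ey for a in(-1,1) for b in(-1,1)]).round())
plan([((.4465,-.1605,.06),-174.4,6,0)])"
```

```text
[[373. 148.]
 [366. 320.]
 [271. 148.]
 [278. 320.]]
t 28.25 tcp [ 0.4459 -0.1604  0.1391] yaw -174.33 tilt [-1.e-03  2.e-04 -1.e+00] F [ 0.3 -0.8 -0.6] w 0.0356
[[[0,0.013,0],[0,0,0],0],[[0,0.013,0],[0,0,0],0],[[0,0.014,0],[0,0,0],0],[[0,0.013,0],[0,0,0],0],[[-0.001,0.013,0],[0,0.1,0],0],[[0,0.013,0],[0,-0,0],0]]
```

View pics/w6.png

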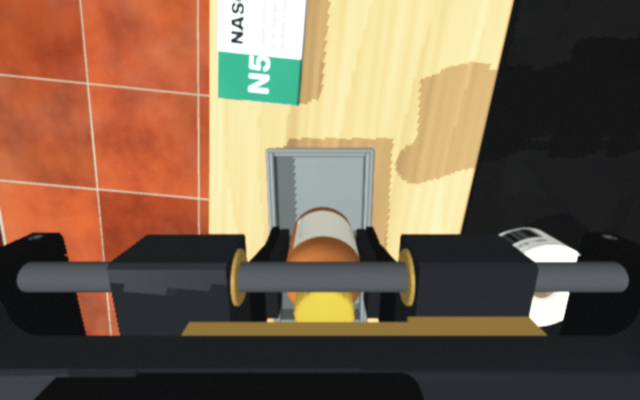

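Call:
jog_arm --series '[[[0,0.015,0],[0,0,0],0],[[0,0.015,0],[0,0,0],0],[[0,0.015,0],[0,0,0],0],[[0,0.015,0],[0,0,0],0],[[0,0.012,0],[0,0,0],0],[[0,0.008,0],[0,0,0],0],[[0,0.004,0],[0,0,0],0],[[0,0.001,0],[0,0,0],0],[[0,0,0],[0,0,0],0],[[0,0,0],[0,0,0],0]]'

```text
time_s: 29.5
tcp_pos: [0.4465, -0.161, 0.0549]
ee_rot: [[-0.995, 0.001, 0.098], [-0.098, -0.0, -0.995], [-0.001, -1.0, 0.0]]
wrist_force: [0.8, 0.1, -1.1]
gripper_width: 0.412
```

Call:
jog_arm --series '[[[0,0.002,0],[0,0,0],0],[[0,0.001,0],[0,0,0],0],[[0,0.001,0],[0,0,0],0],[[0,0,0],[0,0,0],0],[[0,0,0],[0,0,0],0.038],[[0,0,0],[0,0,0],0.042],[[0,0,0],[0,0,0],0.05],[[0,0,0],[0,0,0],0.07],[[0,0,0],[0,0,0],0.07]]'

```text
time_s: 30.62
tcp_pos: [0.4463, -0.1609, 0.0505]
ee_rot: [[-0.995, -0.0, 0.098], [-0.098, 0.0, -0.995], [0.0, -1.0, -0.0]]
wrist_force: [-0.4, -0.4, -0.3]
gripper_width: 0.711
```

Call:
jog_arm --series '[[[0,-0.015,0],[0,0,0],0.07],[[0,-0.02,0],[0,0,0],0.07],[[0,-0.03,0],[0,0,0],0.087],[[0,-0.04,0],[0,0,0],0.087],[[0,-0.045,0],[0,0,0],0.087],[[0,-0.03,0],[0,0,0],0.087]]'

```text
time_s: 31.38
tcp_pos: [0.4467, -0.161, 0.2328]
ee_rot: [[-0.995, 0.003, 0.099], [-0.099, -0.0, -0.995], [-0.003, -1.0, 0.001]]
wrist_force: [0.2, 0.4, -0.7]
gripper_width: 0.994
```

```bash
python3 -c "
from plan import *
plan([((.36,.36,.23),-174.4,15,.087),((.345,.385,.22),-174.4,3,.087),((.345,.385,.22),-174.4,2,.087)])"
```

```text
t 31.38 tcp [ 0.4467 -0.161   0.2328] yaw -174.34 tilt [ 2.8e-03 -3.0e-04 -1.0e+00] F [ 0.2  0.4 -0.7] w 0.0864
[[[0.002,0,-0.035],[0,0,0],0.087],[[0.003,0,-0.035],[0,0,0],0.087],[[0.002,0,-0.035],[0,0,0],0.087],[[0.002,0.001,-0.036],[0,0,0],0.087],[[0.003,0,-0.035],[0,0,0],0.087],[[0.002,0,-0.035],[0,0,0],0.087],[[0.002,0,-0.035],[0,0,0],0.087],[[0.003,0,-0.035],[0,0,0],0.087],[[0.002,0,-0.035],[0,0,0],0.087],[[0.002,0.001,-0.035],[0,0,0],0.087]]
[[[0.003,0,-0.035],[0,0,0],0.087],[[0.002,0,-0.036],[0,0,0],0.087],[[0.002,0,-0.035],[0,0.1,0],0.087],[[0.003,0,-0.035],[0,-0,0],0.087],[[0.002,0,-0.035],[0,-0,0],0.087],[[0.004,0.004,-0.009],[0,-0,0],0.087],[[0.004,0.003,-0.009],[0,-0,0],0.087],[[0.005,0.003,-0.008],[0,-0,0],0.087],[[0,0,0],[0,-0,0],0.087],[[0,0,0],[0,-0,0],0.087]]
```

Call:
jog_arm --series '[[[0.002,0,-0.035],[0,0,0],0.087],[[0.003,0,-0.035],[0,0,0],0.087],[[0.002,0,-0.035],[0,0,0],0.087],[[0.002,0.001,-0.036],[0,0,0],0.087],[[0.003,0,-0.035],[0,0,0],0.087],[[0.002,0,-0.035],[0,0,0],0.087],[[0.002,0,-0.035],[0,0,0],0.087],[[0.003,0,-0.035],[0,0,0],0.087],[[0.002,0,-0.035],[0,0,0],0.087],[[0.002,0.001,-0.035],[0,0,0],0.087]]'

```text
time_s: 32.62
tcp_pos: [0.3884, 0.1872, 0.2286]
ee_rot: [[-0.995, 0.0, 0.099], [-0.099, 0.0, -0.995], [-0.0, -1.0, -0.0]]
wrist_force: [0.4, 0.1, -0.3]
gripper_width: 1.001
```

Call:
jog_arm --series '[[[0.003,0,-0.035],[0,0,0],0.087],[[0.002,0,-0.036],[0,0,0],0.087],[[0.002,0,-0.035],[0,0,0],0.087],[[0.003,0,-0.035],[0,0,0],0.087],[[0.002,0,-0.035],[0,0,0],0.087],[[0.004,0.004,-0.009],[0,0,0],0.087],[[0.004,0.003,-0.009],[0,0,0],0.087],[[0.005,0.003,-0.008],[0,0,0],0.087],[[0,0,0],[0,0,0],0.087],[[0,0,0],[0,0,0],0.087]]'

```text
time_s: 33.88
tcp_pos: [0.3442, 0.3843, 0.2187]
ee_rot: [[-0.995, 0.0, 0.098], [-0.098, 0.0, -0.995], [-0.0, -1.0, -0.0]]
wrist_force: [0.3, 0.2, 0.4]
gripper_width: 0.996
```

```bash
python3 -c "
from plan import *
im=capture('wrist');crop(im,200,50,300,200,2.6,'pics/w7.png')
print(((w2px('wrist',[(.3436,.292,.149),(.3436,.292,.1),(.3436,.292,.02)])-[200,50])*2.6).round())
plan([((.344,.292,.2),-174.4,5,.087)])"
```

```text
[[357.  73.]
 [350.  85.]
 [343.  97.]]
t 33.92 tcp [0.3443 0.3843 0.2188] yaw -174.38 tilt [ 2.e-04  3.e-04 -1.e+00] F [0.7 0.1 0.1] w 0.0866
[[[0.002,0.004,0.018],[0,0,0],0.087],[[0.002,0.004,0.019],[0,0,0],0.087],[[0.002,0.003,0.018],[0,0,0],0.087],[[0.001,0.004,0.018],[0,0,0],0.087],[[0.002,0.004,0.019],[0,0,0],0.087]]
```

View pics/w7.png

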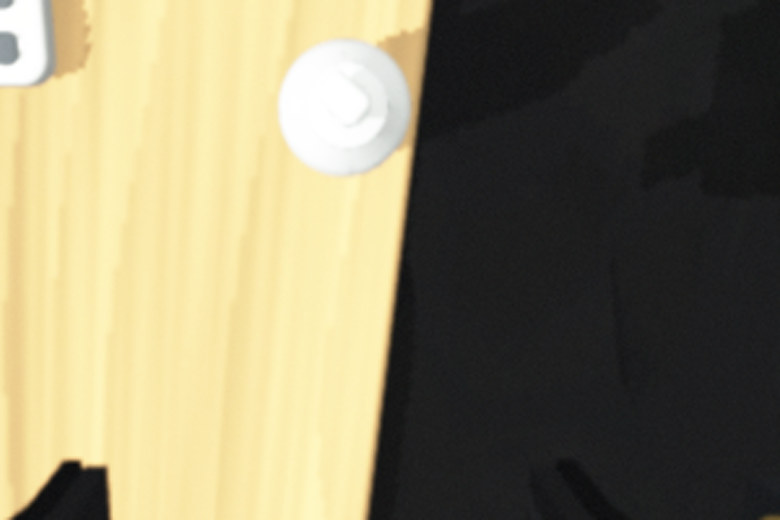

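```bash
python3 -c "
from plan import *
print(px2w('wrist',[(200+345/2.6,50+107/2.6),(200+347/2.6,50+103/2.6)],[.1,.12]))
plan([((.347,.302,.20),-174.4,4,.087),((.347,.302,.087),-174.4,8,.087)])"
```

```text
[[0.34452589 0.29884682 0.1       ]
 [0.34456465 0.29845012 0.12      ]]
t 33.92 tcp [0.3443 0.3843 0.2188] yaw -174.38 tilt [ 2.e-04  3.e-04 -1.e+00] F [0.7 0.1 0.1] w 0.0866
[[[0.001,0.005,0.021],[0,0,0],0.087],[[0.002,0.004,0.02],[0,0,0],0.087],[[0.001,0.005,0.021],[0,0,0],0.087],[[0.001,0.005,0.02],[0,0,0],0.087],[[0,0.014,0],[0,0,0],0.087],[[0,0.014,0],[0,0,0],0.087],[[0,0.014,0],[0,0,0],0.087],[[0,0.014,0],[0,0,0],0.087],[[0,0.014,0],[0,0,0],0.087],[[0,0.015,0],[0,0,0],0.087]]
[[[0,0.014,0],[0,0,0],0.087],[[0,0.014,0],[0,0,0],0.087]]
```

Call:
jog_arm --series '[[[0.002,0.004,0.021],[0,0,0],0.087],[[0.002,0.005,0.022],[0,0,0],0.087],[[0.002,0.005,0.021],[0,0,0],0.087],[[0.002,0.005,0.021],[0,0,0],0.087],[[0,0.01,0],[0,0,0],0.087],[[0,0.015,0],[0,0,0],0.087],[[0,0.015,0],[0,0,0],0.087],[[0,0.015,0],[0,0,0],0.087],[[0,0,0],[0,0,0],0.087]]'

```text
time_s: 35.05
tcp_pos: [0.3443, 0.2991, 0.1434]
ee_rot: [[-0.995, -0.001, 0.098], [-0.098, -0.002, -0.995], [0.002, -1.0, 0.002]]
wrist_force: [-0.1, 0.0, -0.1]
gripper_width: 0.998
```

Call:
jog_arm --series '[[[0,0.015,0],[0,0,0],0.087],[[0,0.015,0],[0,0,0],0.087],[[0,0.012,0],[0,0,0],0.087],[[0,0.008,0],[0,0,0],0.087],[[0,0.005,0],[0,0,0],0.087],[[0,0.002,0],[0,0,0],0.087],[[0,0,0],[0,0,0],0.087],[[0,0,0],[0,0,0],0.087]]'

```text
time_s: 36.05
tcp_pos: [0.3447, 0.2995, 0.0879]
ee_rot: [[-0.995, 0.0, 0.099], [-0.099, 0.001, -0.995], [-0.0, -1.0, -0.001]]
wrist_force: [-0.0, -0.3, 0.6]
gripper_width: 0.999
```

Call:
jog_arm --series '[[[0,0,0],[0,0,0],0.065],[[0,0,0],[0,0,0],0.055],[[0,0,0],[0,0,0],0.048],[[0,0,0],[0,0,0],0.044],[[0,0,0],[0,0,0],0.03],[[0,0,0],[0,0,0],0.0],[[0,0,0],[0,0,0],0.0]]'

```text
time_s: 36.92
tcp_pos: [0.3445, 0.2993, 0.0875]
ee_rot: [[-0.995, 0.0, 0.098], [-0.098, -0.0, -0.995], [-0.0, -1.0, 0.0]]
wrist_force: [-0.7, 0.2, -0.3]
gripper_width: 0.465
```

Call:
jog_arm --series '[[[0,-0.006,0],[0,0,0],0],[[0.0,-0.015,0],[0,0,0],0],[[0,-0.02,0],[0,0,0],0],[[0,-0.02,0],[0,0,0],0],[[0,-0.02,0],[0,0,0],0],[[0,-0.01,0],[0,0,0],0],[[0,0,0],[0,0,0],0],[[0,0,0],[0,0,0],0]]'

```text
time_s: 37.92
tcp_pos: [0.3441, 0.2988, 0.1777]
ee_rot: [[-0.995, -0.001, 0.098], [-0.098, -0.001, -0.995], [0.001, -1.0, 0.001]]
wrist_force: [-0.7, -0.5, -1.8]
gripper_width: 0.471
```

```bash
python3 -c "
from plan import *
plan([((.439,-.083,.175),-174.4,18,0),((.439,-.083,.175),-174.4,2,0)])"
```

```text
t 37.92 tcp [0.3441 0.2988 0.1777] yaw -174.37 tilt [-0.0011 -0.0013 -1.    ] F [-0.7 -0.5 -1.8] w 0.0410
[[[-0.003,0,0.022],[0,0,0],0],[[-0.003,0,0.021],[0,0,0],0],[[-0.003,0.001,0.022],[0,0,0],0],[[-0.004,0,0.021],[0,0,0],0],[[-0.003,0,0.022],[0,0,0],0],[[-0.003,0,0.022],[0,0,0],0],[[-0.003,0,0.021],[0,0,0],0],[[-0.003,0,0.022],[0,0,0],0],[[-0.003,0.001,0.022],[0,0,0],0],[[-0.004,0,0.021],[0,0,0],0]]
[[[-0.003,0,0.022],[0,0,0],0],[[-0.003,0,0.021],[0,0,0],0],[[-0.003,0,0.022],[0,0,0],0],[[-0.003,0,0.022],[0,0,0],0],[[-0.003,0.001,0.021],[0,0,0],0],[[-0.004,0,0.022],[0,0,0],0],[[-0.003,0,0.022],[0,0,0],0],[[-0.003,0,0.021],[0,0,0],0],[[0,0,0],[0,0,0],0],[[0,0,0],[0,0,0],0]]
```

Call:
jog_arm --series '[[[-0.003,0,0.022],[0,0,0],0],[[-0.003,0,0.021],[0,0,0],0],[[-0.003,0.001,0.022],[0,0,0],0],[[-0.004,0,0.021],[0,0,0],0],[[-0.003,0,0.022],[0,0,0],0],[[-0.003,0,0.022],[0,0,0],0],[[-0.003,0,0.021],[0,0,0],0],[[-0.003,0,0.022],[0,0,0],0],[[-0.003,0.001,0.022],[0,0,0],0],[[-0.004,0,0.021],[0,0,0],0]]'

```text
time_s: 39.17
tcp_pos: [0.3971, 0.0854, 0.1763]
ee_rot: [[-0.995, -0.001, 0.097], [-0.097, -0.0, -0.995], [0.001, -1.0, 0.0]]
wrist_force: [0.1, 0.5, -1.0]
gripper_width: 0.467
```

Call:
jog_arm --series '[[[-0.003,0,0.022],[0,0,0],0],[[-0.003,0,0.021],[0,0,0],0],[[-0.003,0,0.022],[0,0,0],0],[[-0.003,0,0.022],[0,0,0],0],[[-0.003,0.001,0.021],[0,0,0],0],[[-0.004,0,0.022],[0,0,0],0],[[-0.003,0,0.022],[0,0,0],0],[[-0.003,0,0.021],[0,0,0],0],[[0,0,0],[0,0,0],0],[[0,0,0],[0,0,0],0]]'

```text
time_s: 40.42
tcp_pos: [0.4388, -0.0826, 0.1753]
ee_rot: [[-0.995, -0.001, 0.097], [-0.097, 0.0, -0.995], [0.001, -1.0, -0.0]]
wrist_force: [1.1, 0.2, -1.3]
gripper_width: 0.465
```

```bash
python3 -c "
from plan import *
im=capture('wrist');cv2.imwrite('pics/w8.png',im[:,:,::-1])
c=camera_info('wrist');print(-cv2.Rodrigues(c['rvec'])[0].T@c['tvec'])
plan([((.439,-.083,.092),-174.4,8,0)])"
```

```text
[ 0.4464171  -0.15678704  0.33783672]
t 40.48 tcp [ 0.4389 -0.0823  0.1754] yaw -174.37 tilt [-4.e-04  1.e-04 -1.e+00] F [ 0.6 -0.  -1.3] w 0.0408
[[[0,0.01,0],[0,0,0],0],[[0,0.011,0],[0,0,0],0],[[0,0.01,0],[0,0,0],0],[[0,0.011,0],[0,0,0],0],[[0,0.01,0],[0,0,0],0],[[0,0.011,0.001],[0,0,0],0],[[0,0.01,0],[0,0,0],0],[[0,0.01,0],[0,0,0],0]]
```

View pics/w8.png

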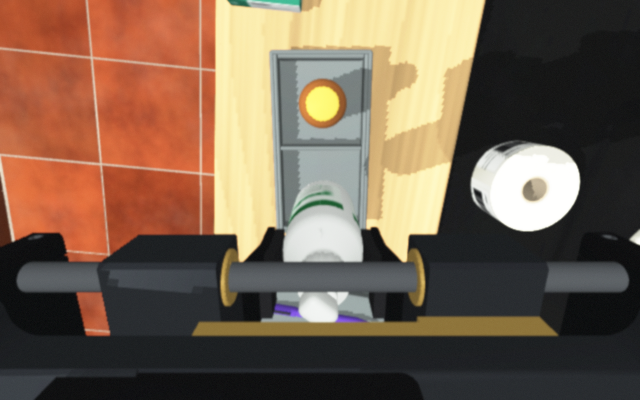

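Call:
jog_arm --series '[[[0,0.012,0],[0,0,0],0],[[0,0.014,0],[0,0,0],0],[[0,0.014,0],[0,0,0],0],[[0,0.014,0],[0,0,0],0],[[0,0.012,0],[0,0,0],0],[[0,0.008,0],[0,0,0],0],[[0,0.005,0],[0,0,0],0],[[0,0.002,0],[0,0,0],0],[[0,0,0],[0,0,0],0],[[0,0,0],[0,0,0],0]]'

```text
time_s: 41.72
tcp_pos: [0.4398, -0.0822, 0.0949]
ee_rot: [[-0.995, 0.001, 0.098], [-0.098, 0.0, -0.995], [-0.001, -1.0, 0.0]]
wrist_force: [0.2, -0.0, -0.9]
gripper_width: 0.472
```

Call:
jog_arm --series '[[[0,0.001,0],[0,0,0],0],[[0,0.001,0],[0,0,0],0],[[0,0.001,0],[0,0,0],0],[[0,0,0],[0,0,0],0],[[0,0,0],[0,0,0],0]]'

```text
time_s: 42.35
tcp_pos: [0.4395, -0.0822, 0.0915]
ee_rot: [[-0.995, -0.0, 0.098], [-0.098, -0.0, -0.995], [0.0, -1.0, 0.0]]
wrist_force: [-0.1, 0.8, -0.5]
gripper_width: 0.465
```

Call:
jog_arm --series '[[[0,0,0],[0,0,0],0.043],[[0,0,0],[0,0,0],0.046],[[0,0,0],[0,0,0],0.055],[[0,0,0],[0,0,0],0.075],[[0,0,0],[0,0,0],0.08],[[0,0,0],[0,0,0],0.08]]'

```text
time_s: 43.1
tcp_pos: [0.4395, -0.0822, 0.0916]
ee_rot: [[-0.995, 0.0, 0.098], [-0.098, -0.0, -0.995], [-0.0, -1.0, 0.0]]
wrist_force: [0.3, -0.2, -0.6]
gripper_width: 0.87
```

Call:
jog_arm --series '[[[0,-0.012,0],[0,0,0],0.08],[[0,-0.02,0],[0,0,0],0.08],[[0,-0.03,0],[0,0,0],0.08],[[0,-0.035,0],[0,0,0],0.08],[[0,-0.035,0],[0,0,0],0.08],[[0,-0.03,-0.03],[0,0,0],0.08],[[0,-0.02,-0.04],[0,0,0],0.08],[[0,0,-0.03],[0,0,0],0.08],[[0,0,0],[0,0,0],0.08],[[0,0,0],[0,0,0],0.08]]'

```text
time_s: 44.35
tcp_pos: [0.4295, 0.017, 0.2739]
ee_rot: [[-0.995, 0.0, 0.099], [-0.099, -0.0, -0.995], [-0.0, -1.0, 0.0]]
wrist_force: [0.3, -0.9, -0.5]
gripper_width: 0.92
```

```bash
python3 -c "
from plan import *
a=capture('side')[130:270,225:405];b=capture('wrist')
cv2.imwrite('pics/end.png',np.vstack([cv2.resize(a,(460,358),interpolation=cv2.INTER_CUBIC),cv2.resize(b[:250],(460,180))])[:,:,::-1])
plan([])"
```

```text
t 44.45 tcp [0.4295 0.0166 0.2736] yaw -174.41 tilt [-3.e-04 -3.e-04 -1.e+00] F [0.2 0.1 0.6] w 0.0799
```

View pics/end.png

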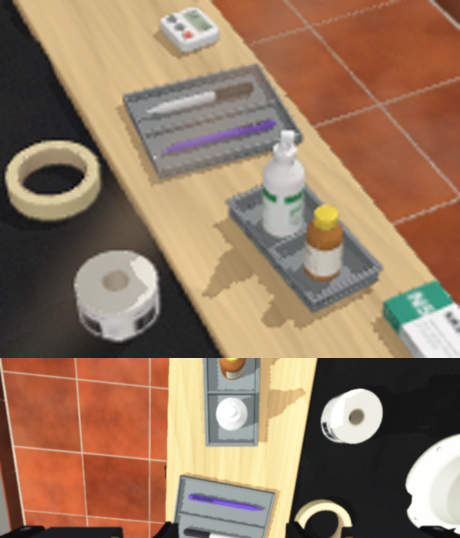

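All four are in place: marker and pen flat in separate lanes, both bottles upright in separate pockets, and the arm clear.

```bash
python3 -c "
from station import *
finish_job()"
```

```text
the job is handed in; nothing more can be done
```

All four things were sorted, in the order listed, and the job was handed in at about 44.5 s of the 115 s allowed.

- **Pen tray:** the marker lies flat in the +y lane and the pen flat in the −y lane.
- **Caddy:** the short bottle stands upright in the −y pocket and the spray bottle upright in the +y pocket.

The last side and wrist pictures showed each thing in its own place. The gripper was clear above everything, and wrist force read near zero (about 2 N at most in the settled readings, 4 N once in motion).

The first top-camera estimate of the spray bottle was about 7 mm off in y. A wrist-camera picture corrected it before the grasp. None of the other checks failed or disagreed.

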